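Set a scored cement panel over the snapping edge

ROBOT

A 6-joint arm with a two-finger parallel gripper is mounted at the origin on the work surface. World frame = base frame: x ahead of the robot, y to its left, z up, the work surface at z = 0. Lengths are in mm, angles in rad, forces in N, time in s.
With the tool pointing down it reaches from about 325 to 775 mm from the base axis. Payload 5.5 kg.
Tool frame: the origin (TCP) lies between the finger pads; the fingertips stand manip.nose_length ahead of it and the grasp point (between the pads) is the TCP (manip.nose_length is the distance from the TCP to the fingertips, in mm); z points along the fingers, y is the direction in which the jaws open and shut (so a half turn about z gives the same grasp; the last joint's range is limited). The gripper opens to 88 mm and grips with 3 to 60 N. Pads are 20 mm wide; open, the fingers measure 115 mm over their backs; the gripper's body (75 mm by 178 mm) begins 61 mm behind the grasp point.
Start: joints at [-1.288, 0.091, 1.231, -0, 1.82, -0.057], TCP at [199.979, -565.707, 202.431] pointing down, gripper open.
Joint ranges: [-2.87, 2.87], [-0.86, 2.18], [0.17, 2.46], [-1.51, 4.65], [0.06, 2.69], [-2.65, 2.65]. Speed limits (rad/s): [2.57, 2.57, 3.01, 3.14, 3.14, 3.14].

INTERFACE

Orientations are given as a unit quaternion [w, x, y, z].
In Python, from bench import manip, eoat, kin, read_state, vision, workorder gives the robot as it stands. Calls block until the motion is done:
- manip.reach(position, orientation): joint-space move of the TCP to a pose.
- manip.movel(position, vel=150, frame=None, guard=None): straight line of the TCP; frame=None keeps the orientation; vel is the mean speed in mm/s. With guard (N) it stops when the force on the tool has changed by that much, and returns True; else False.
- manip.set_joints(angles): joint-space move.
- eoat.open_gripper() and eoat.grab(squeeze=None): open the fingers fully, or close them until they stop; squeeze is the grip in N (None keeps the last).
- manip.hold(seconds).
- kin.inverse_kinematics(position, orientation): joint angles nearest the present ones, or None.
- read_state(): the state.
- vision.get_image(name): name is "scene" or "top" or "wrist"; returns (picture, depth): 384x512x3 uint8, red, green, blue; 384x512 float32, mm along the optical axis (not along the pixel's ray), 0 where there is no reading.
- vision.get_calibration(name): a dict with "K" (3x3 intrinsics, pixels), "R" (3x3) and "t" (3): a world point X has camera coordinates R X + t; the wrist camera has in their place "hand_eye" (4x4, takes a point from camera to tool coordinates, whose origin is the TCP and whose axes are the flange's). Camera axes: x right, y down, z forward; pixel columns grow to the right and rows downward; lengths in mm; the calibration is good to about 2 mm. A picture is of the moment at which its call begins: read the wrist's pose just before it. get_calibration takes no time and is no camera call.
A pose or a line that the arm cannot do raises manip.PlanningError and nothing moves.
- workorder.finish_job(): hands the job in, once; it reports no verdict.
The state is a dict: "t": time; "joints": joint angles; "dq": joint speeds; "joint_efforts": joint torques, N m; "tcp_pos": TCP position; "eef_rot": TCP orientation; "force": force on the tool from outside, world axes, zero at the start; "moment": the same for the moment, N m; "gripper_width": finger opening in mm.
Only numpy, scipy, OpenCV 4.12 (cv2) and the standard library are available. Lean on these libraries where they do the work, as an engineer would, in place of code of your own. Each camera call takes 0.05 s, during which the arm holds its last target. There are 200 camera calls.

TASK

With the fingertips, push the scored grey cement panel across the plywood work board until its left side is snug against the wooden fence and its score line lies exactly along the steel-capped edge of the board, so that the strip beyond the line hangs out over the edge ready to be snapped off. Only slide the panel, flat on the board: never lift or tip it. Leave the other things on the table where they are.

Things in the scene. Friction and masses are not known exactly. Their poses are not given: they have to be found in the camera images.
- board: Fixed plywood work board, 280 mm (x) by 320 mm (y), level top 42 mm above the table. Origin: centre of its underside, at table height. +x points away from the robot (within 17 degrees), to the steel-capped snapping edge at x = +140 mm. A wooden fence, 30 mm wide, 18 mm above the top, runs along the whole left (+y) side, inner face at y = +130 mm. Other sides open; nothing before the edge.
- board_edge (a point): Middle of the board's snapping edge: board x = +140 mm, y = 0, at the height of the board's top surface. Axes as the board's: x points out over the edge, y runs along the edge towards the fence.
- fence_face (a point): Point on the foot of the fence's inner face, half way along it: board x = 0, y = +130 mm, at the height of the board's top surface. Axes as the board's.
- panel: Loose light-grey fibre-cement panel, 150 mm (x) by 160 mm (y), 8 mm thick, 0.2 to 0.4 kg, flat on the board. Origin: centre of its underside; x roughly along the board's x (within 11 degrees). Black score line, 3 mm wide, across its top at x = +35 mm, parallel to y; the strip beyond is 40 mm wide. Dry friction: stays where left. At first clear of the fence and wholly on the board.
- score_left (a point): Left end (the +y end, towards the fence) of the score line, on the panel's top face at its left side: panel x = +35 mm, y = +80 mm, z = 8 mm.
- score_right (a point): Right end of the score line, on the panel's top face at its right side: panel x = +35 mm, y = -80 mm, z = 8 mm.
- scorer: Bystander: scoring knife with an orange handle, 170 mm long, 18 mm high, lying on the table along the outer side of the fence. Origin: on the table under its middle.
- rubbing_block: Bystander: wooden rubbing block with a cork top, 95 x 45 x 30 mm, lying on the table to the right of the board. Origin: centre of its underside.
- cup_a: Bystander: white plastic cup, 92 mm high, 72 mm across its mouth, standing on the table outside the fence, near its far end. Origin: centre of its underside.
- cup_b: Bystander: white plastic cup like the other, standing at one side of the table. Origin: centre of its underside.
- bowl: Bystander: white bowl, 160 mm across, 55 mm high, at one side of the table. Origin: centre of its underside.
- tub: Bystander: clear plastic tub with hardened cement in it, 165 x 115 x 75 mm, at one side of the table. Origin: centre of its underside.
- trowel: Bystander: small trowel, steel blade and wooden handle, 250 mm long, 30 mm high, lying at the left of the table. Origin: on the table where blade and handle meet.
There are look-alikes about, which are no part of the job. There is more than one size of the panel; the job needs the larger.

How it is judged (in metres and radians):
At the end, for the whole second after the job is handed in: The panel lies flat and still on the board, both ends of its score line within 5 mm of the board's edge line (either side), and its left side within 5 mm of the fence and parallel to it within about 3 degrees (x of score_left in the frame of board_edge between -0.005 and 0.005 m and x of score_right in the frame of board_edge between -0.005 and 0.005 m and y of score_left in the frame of fence_face between -0.005 and 0.004 m and angle between the x axis of panel and the x axis of board, either way round below 0.05 rad and z of panel in the frame of board_edge between -0.003 and 0.003 m and angle between panel's own z axis and vertical below 0.03 rad and linear speed of panel below 0.01 m/s); the robot touches nothing.
It fails at once if the panel was lifted off the board or fell from it (z of panel in the frame of board_edge above 0.01 m or z of panel in the frame of board_edge below -0.01 m).
It fails at once if the panel was tipped (angle between panel's own z axis and vertical above 0.12 rad).
It fails at once if a bystander was moved by more than 15 mm (distance of any of scorer, rubbing_block, cup_a, cup_b, bowl, tub, trowel from where it was at the start of the episode above 0.015 m).
It fails at once if the panel was pushed with the arm or the gripper's body instead of the fingers (contact force between the arm and panel above 2 N).
It also fails if it takes over 51 s, if anything falls off the work surface, if the arm or the gripper's body presses on something with over 40 N, if the wrist force passes 120 N, or if a joint passes its speed limit or range.

## Working session

There is one attempt and no reset: what is moved stays moved. The work goes in short steps, each a Python script; the robot and the scene stay as the last script left them, time stands still between calls to the robot, and variables do not carry over. Pictures are saved under pics/ and viewed, about 8 in all and at most 12, crops included, and the job is handed in when it is done.

```bash
ls; mkdir -p pics
python3 - <<'E'
from bench import manip, eoat, kin, read_state, vision, workorder
import cv2,numpy as np
print(manip.nose_length, read_state())
for n in ("top","scene"):
    p,d=vision.get_image(n); cv2.imwrite(f"pics/{n}0.png",p[...,::-1]); np.savez(f"{n}0.npz",p=p,d=d)
    c=vision.get_calibration(n); print(n,c)
print(vision.get_calibration("wrist"))
E
```

```text
pics
19.0 {'t': 0.0, 'joints': array([-1.28771186e+00,  9.18482263e-02,  1.23187622e+00,  2.99826610e-07,
        1.81979287e+00, -5.67310830e-02]), 'dq': array([ 8.15999320e-04,  4.51807382e-04,  1.01169011e-03,  6.93430727e-05,
        2.19329898e-04, -1.67508830e-03]), 'joint_efforts': array([ 2.83430809e-04, -4.46453583e+01, -4.06439102e+01,  6.96845795e-02,
        2.95430166e-02, -1.75800037e-04]), 'tcp_pos': array([ 199.87538546, -565.37548147,  201.31874069]), 'eef_rot': array([-9.56189956e-04,  9.85599903e-01,  1.69091411e-01, -1.08536590e-04]), 'force': array([-0.12231756, -0.40639528,  0.37130345]), 'moment': array([ 0.01292107, -0.00468031, -0.02378931]), 'gripper_width': 87.68388703409732}
top {'K': array([[480.10930165,   0.        , 248.26741381],
       [  0.        , 480.10930165, 182.2574439 ],
       [  0.        ,   0.        ,   1.        ]]), 'R': array([[ 5.62081984e-04, -9.99907024e-01, -1.36245309e-02],
       [-9.90482863e-01,  1.31853142e-03, -1.37629795e-01],
       [ 1.37634963e-01,  1.35722236e-02, -9.90390030e-01]]), 't': array([  26.62466669,  488.4248
[... 214 characters left out ...]
,  0.88764889, -0.01998181],
       [ 0.50043354,  0.24066396, -0.83165325],
       [-0.73340718, -0.39263252, -0.55493567]]), 't': array([ 219.99192564, -179.08486328, 1770.15193992])}
{'K': array([[281.4108625 ,   0.        , 253.70370104],
       [  0.        , 281.4108625 , 189.33485181],
       [  0.        ,   0.        ,   1.        ]]), 'hand_eye': array([[-1.31883918e-03, -9.63072962e-01, -2.69237313e-01,
         7.30854449e+01],
       [ 9.99999108e-01, -1.21319382e-03, -5.58777817e-04,
         8.37084434e-02],
       [ 2.11506762e-04, -2.69237810e-01,  9.63073703e-01,
        -1.81111796e+02],
       [ 0.00000000e+00,  0.00000000e+00,  0.00000000e+00,
         1.00000000e+00]])}
```

View pics/top0.png

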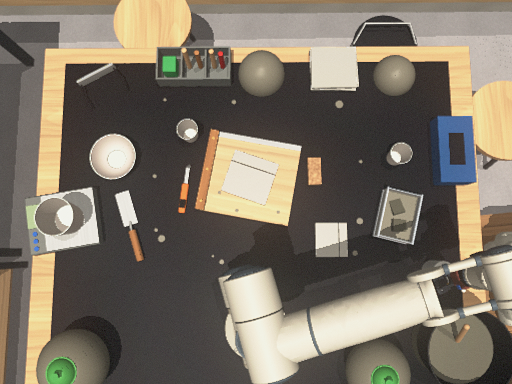

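View pics/scene0.png

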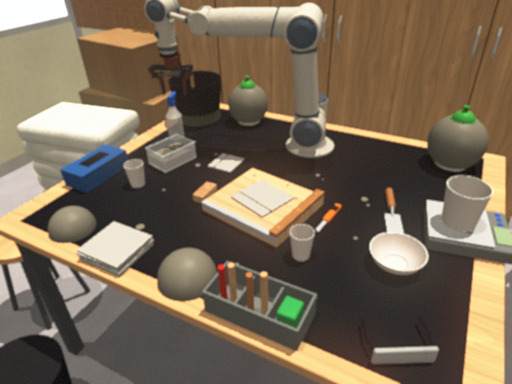

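The top view shows the board at about (250,178), with the fence on its left at (207,170). The panel lies on it at about (250,178), and the smaller look-alike is on the table at (331,240). Next I'll move the wrist camera above the board.

```bash
cat > h.py <<'E'
from bench import manip, eoat, kin, read_state, vision, workorder
import cv2,numpy as np
from scipy.spatial.transform import Rotation as Ro
def q(psi): return [0,np.cos(psi/2),np.sin(psi/2),0]
def cam(name):
    c=vision.get_calibration(name)
    if name!="wrist": return c["K"],c["R"],c["t"]
    s=read_state(); w,x,y,z=s["eef_rot"]; T=np.eye(4); T[:3,:3]=Ro.from_quat([x,y,z,w]).as_matrix(); T[:3,3]=s["tcp_pos"]
    M=np.linalg.inv(T@c["hand_eye"]); return c["K"],M[:3,:3],M[:3,3]
def onplane(uv,z,C):
    K,R,t=C; uv=np.atleast_2d(uv).astype(float)
    d=(R.T@np.linalg.inv(K)@np.c_[uv,np.ones(len(uv))].T).T; o=-R.T@t
    return o+d*((z-o[2])/d[:,2])[:,None]
def proj(X,C):
    K,R,t=C; p=(np.atleast_2d(X)@R.T+t)@K.T; return p[:,:2]/p[:,2:]
def snap(tag):
    C=cam("wrist"); p,d=vision.get_image("wrist"); np.savez(tag+".npz",p=p,d=d,K=C[0],R=C[1],t=C[2])
    cv2.imwrite(f"pics/{tag}.png",p[...,::-1]); return p,d,C
E
python3 - <<'E'
from h import *
C=cam("top")
b=onplane([[217,132],[301,147],[289,224],[197,209]],42,C); print(b.round())
c=b.mean(0); print(c)
manip.reach([c[0]+5,c[1],230],q(-0.16))
print(read_state()["t"],read_state()["tcp_pos"],read_state()["joints"].round(2))
snap("w1")
E
```

```text
[[ 665.  136.   42.]
 [ 611. -157.   42.]
 [ 344. -112.   42.]
 [ 395.  202.   42.]]
[503.66001061  17.14582842  42.        ]
2.45 [508.73149546  16.50593334 229.9401277 ] [-0.03 -0.15  1.41 -0.    1.87  1.7 ]
```

View pics/w1.png

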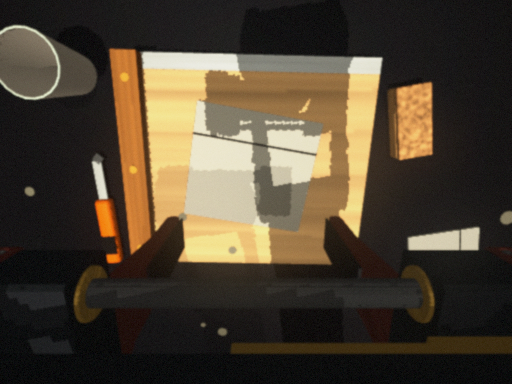

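The wrist view shows the steel edge from (141,52) to (382,58) and the fence's inner side near columns 140-150. The panel corners are about (199,100), (323,123), (299,231) and (183,214), and the score line runs from (193,133) to (317,155).

```bash
cat >> h.py <<'E'
def line(g,a,b,r=5,sign=0):
    """refine line a-b: strongest grey step along the normal; returns point, dir, rms"""
    a,b=np.array(a,float),np.array(b,float); d=(b-a)/np.linalg.norm(b-a); n=np.array([-d[1],d[0]])
    s=np.arange(-r,r+.01,.25); P=[]
    for f in np.linspace(.05,.95,80):
        c=a+f*(b-a); m=(c+s[:,None]*n).astype(np.float32)
        v=cv2.remap(g,m[:,0],m[:,1],cv2.INTER_LINEAR).ravel(); e=np.gradient(cv2.GaussianBlur(v[None],(0,0),3).ravel())
        e=np.abs(e) if sign==0 else e*sign
        i=e.argmax()
        if e[i]>.4: P.append(m[i])
    P=np.array(P); 
    for _ in range(4):
        vx,vy,x,y=cv2.fitLine(P,cv2.DIST_HUBER,0,.01,.01).ravel(); D=np.abs((P[:,0]-x)*-vy+(P[:,1]-y)*vx)
        P=P[D<max(.5,2*np.median(D))]
    return np.array([x,y]),np.array([vx,vy]),len(P),D.mean()
def inter(l,m):
    return l[0]+l[1]*np.linalg.solve(np.c_[l[1],-m[1]],m[0]-l[0])[0]
E
python3 - <<'E'
from h import *
f=np.load("w1.npz"); C=(f["K"],f["R"],f["t"]); g=cv2.cvtColor(f["p"],cv2.COLOR_RGB2GRAY).astype(np.float32)
edge=line(g,(145,52),(380,58)); 
foot=line(g,(144,75),(153,240)); right=line(g,(381,62),(345,240))
far=line(g,(199,100),(323,123)); rt=line(g,(323,123),(299,231)); near=line(g,(299,231),(183,214)); lf=line(g,(183,214),(199,100)); sc=line(g,(195,133),(315,155),3)
for n,l in dict(edge=edge,foot=foot,right=right,far=far,rt=rt,near=near,lf=lf,sc=sc).items(): print(n,l[0].round(1),l[1].round(3),l[2],l[3].round(2))
c=[inter(far,lf),inter(far,rt),inter(near,rt),inter(near,lf)]; W=onplane(c,50,C); print(np.round(c),W.round(1)); print([np.linalg.norm(W[i]-W[i-1]).round(1) for i in range(4)])
S=onplane([inter(sc,lf),inter(sc,rt)],50,C); print("score",S.round(1))
B=onplane([inter(edge,foot),inter(edge,right)],42,C); print("edge",B.round(1),np.linalg.norm(B[0]-B[1]))
F=onplane([foot[0],foot[0]+50*foot[1]],42,C);d=F[1]-F[0]; print("fence ang",np.arctan2(d[1],d[0])); d=B[1]-B[0];print("edge ang",np.arctan2(d[1],d[0])+np.pi/2); d=W[1]-W[0];print("panel ang",np.arctan2(d[1],d[0])+np.pi/2)
v=cv2.resize(f["p"][30:260,90:400],None,fx=2.5,fy=2.5,interpolation=cv2.INTER_CUBIC).copy()
for l,cl in ((edge,(255,0,0)),(foot,(0,255,0)),(right,(255,0,255)),(far,(0,0,255)),(rt,(0,0,255)),(near,(0,0,255)),(lf,(0,0,255)),(sc,(255,255,0))):
    a,b=[tuple(((l[0]+k*l[1]-[90,30])*2.5).astype(int).tolist()) for k in (-200,200)]; cv2.line(v,a,b,cl,1)
cv2.imwrite("pics/w1z.png",v[...,::-1])
E
```

```text
edge [256.6  54.1] [1.    0.026] 80 0.07
foot [149.4 156.5] [0.077 0.997] 71 0.22
right [373.3 117.2] [ 0.165 -0.986] 35 0.24
far [251.5 109.7] [0.964 0.267] 47 1.02
rt [311.6 171. ] [ 0.217 -0.976] 36 0.18
near [243.8 222.8] [0.985 0.17 ] 46 0.22
lf [190.3 158.3] [ 0.116 -0.993] 58 0.21
sc [256.  145.1] [0.984 0.177] 71 0.07
[[198.  95.]
 [321. 129.]
 [298. 232.]
 [184. 213.]] [[610.2  68.8  50. ]
 [545.4 -75.3  50. ]
 [410.2 -30.   50. ]
 [464.3 120.   50. ]]
[np.float64(154.7), np.float64(158.0), np.float64(142.6), np.float64(159.4)]
score [[565.5  84.5  50. ]
 [513.  -64.5  50. ]]
edge [[ 670.3  126.2   42. ]
 [ 616.7 -159.5   42. ]] 290.64433936220826
fence ang 2.956333420092622
edge ang -0.1854466173157805
panel ang -0.4227143448739703
```

View pics/w1z.png

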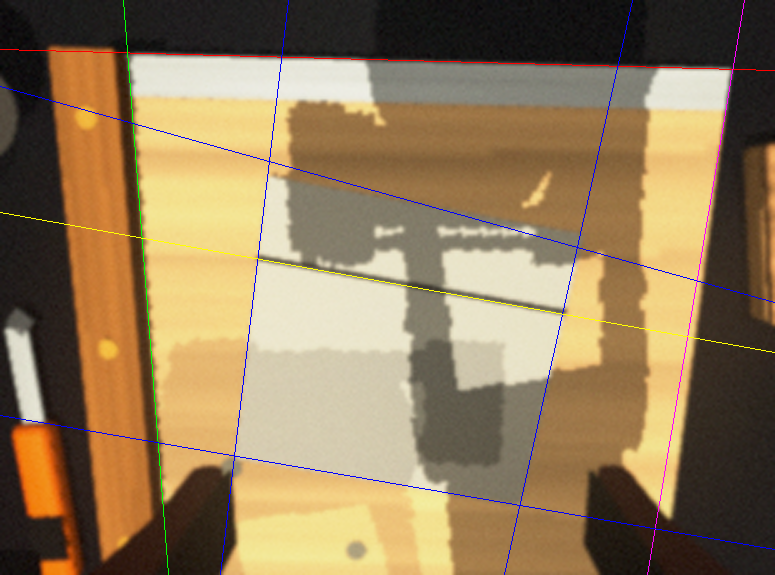

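Everything except the panel's far side (a shadow) is well fitted. The board yaw is -0.185, and the panel sits at board (-2,-3), turned by -0.153 rad. I'll first push it in y to the fence with the open fingers acting as a two-point pusher, then push it in x to about 8 mm short.

```bash
cat >> h.py <<'E'
TH=-0.1854; E=np.array([np.cos(TH),np.sin(TH)]); N=np.array([-E[1],E[0]]); O=np.array([670.3,126.2])-140*E-130*N
def bw(x,y,z): return [*(O+x*E+y*N),z]
def wb(p): p=np.atleast_2d(p)[:,:2]-O; return np.c_[p@E,p@N]
TZ=42+3.5+19
def st(m=""):
    s=read_state(); print(m,"t",round(s["t"],2),"board",wb(s["tcp_pos"]).round(1)[0],"z",s["tcp_pos"][2].round(1),"F",s["force"].round(1),s["gripper_width"].round(1))
E
python3 - <<'E'
from h import *
manip.reach(bw(0,-118,130),q(TH+np.pi/2)); st("above")
manip.movel(bw(0,-118,TZ),vel=120); st("down")
print(manip.movel(bw(0,-55,TZ),vel=45,guard=15)); st("pushed")
print(manip.movel(bw(0,-38,TZ),vel=15,guard=8)); st("fence")
snap("w2")
E
```

```text
Traceback (most recent call last):
  File "h.py", line 41, in st
    s=read_state(); print(m,"t",round(s["t"],2),"board",wb(s["tcp_pos"]).round(1)[0],"z",s["tcp_pos"][2].round(1),"F",s["force"].round(1),s["gripper_width"].round(1))
                                                                                                                                          ^^^^^^^^^^^^^^^^^^^^^^^^
AttributeError: 'float' object has no attribute 'round'
```

```bash
sed -i 's/s\["gripper_width"\].round(1)/round(s["gripper_width"],1)/' h.py
python3 - <<'E'
from h import *
st("above")
manip.movel(bw(0,-118,TZ),vel=120); st("down")
print(manip.movel(bw(0,-55,TZ),vel=45,guard=15)); st("pushed")
print(manip.movel(bw(0,-38,TZ),vel=15,guard=8)); st("fence")
snap("w2")
E
```

```text
above t 4.06 board [   0.2 -118. ] z 130.3 F [-0.1 -0.7 -0.3] 87.8
down t 4.75 board [   0.3 -118. ] z 65.1 F [ 0.2 -0.8  0.1] 87.9
False
pushed t 6.3 board [  0.  -55.2] z 64.5 F [-0.7 -0.5  0.5] 87.5
False
fence t 7.58 board [  0.  -38.1] z 64.5 F [ 0.3 -0.9  0.8] 87.7
```

View pics/w2.png

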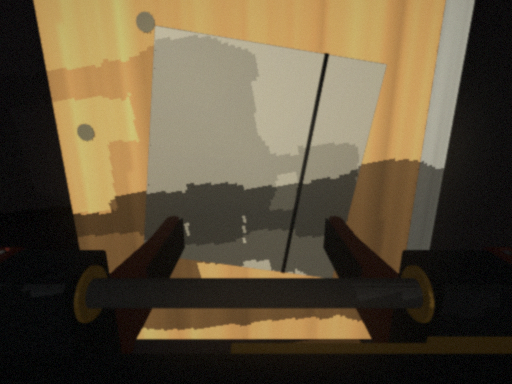

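Run:
```python
from h import *
f=np.load("w2.npz"); C=(f["K"],f["R"],f["t"])
print(wb(onplane([[155,27],[386,65],[330,275],[145,258],[326,55],[284,272]],50,C)).round(1))
f1=np.load("w1.npz"); print(wb(onplane([[198,100],[323,124],[298,232],[184,213],[193,133],[316,156]],50,(f1["K"],f1["R"],f1["t"]))).round(1))
print(wb(onplane([[460,0],[425,250]],42,C)))
d=f["d"]; 
for u,v in [(220,120),(200,150),(345,130),(100,60),(400,130),(240,310),(180,225),(332,222),(178,240)]: 
    Z=d[v-2:v+3,u-2:u+3]; Z=np.median(Z); p=np.linalg.inv(C[0])@[u,v,1]*Z; w=C[1].T@(p-C[2]); print((u,v),Z,wb(w)[0].round(1),w[2].round(1))
d=f1["d"];C=(f1["K"],f1["R"],f1["t"])
for u,v in [(210,180),(300,140),(160,150),(350,120),(120,100),(430,120),(330,180),(420,240)]: 
    Z=np.median(d[v-2:v+3,u-2:u+3]); p=np.linalg.inv(C[0])@[u,v,1]*Z; w=C[1].T@(p-C[2]); print((u,v),Z,wb(w)[0].round(1),w[2].round(1))
```

```text
[[-61.7  85.4]
 [ 84.6  63.3]
 [ 59.6 -89.7]
 [-84.7 -74.6]
 [ 45.7  69.3]
 [ 23.3 -87. ]]
[[ 85.5  62.3]
 [ 60.5 -93.2]
 [-86.5 -71.5]
 [-62.1  85.8]
 [ 45.7  69.8]
 [ 20.1 -87.8]]
[[130.12098402 102.38875122]
 [136.30596159 -72.18923812]]
(220, 120) 190.8425 [-23.2  29.1] 49.2
(200, 150) 196.61653 [-37.9   8.8] 48.9
(345, 130) 192.93526 [62.2 22.3] 48.8
(100, 60) 188.33762 [-103.2   68. ] 41.0
(400, 130) 200.80688 [104.   21.8] 40.7
(240, 310) 241.18398 [ -12.4 -129.3] 41.1
(180, 225) 167.67068 [-44.4 -30.4] 89.9
(332, 222) 164.21877 [ 45.3 -27.5] 92.5
(178, 240) 164.29248 [-44.6 -37.5] 95.3
(210, 180) 372.516 [-15.2  49.6] 48.9
(300, 140) 358.72656 [ 39.9 -66. ] 48.7
(160, 150) 369.71347 [ 21.9 115.8] 41.0
(350, 120) 359.49155 [  65.9 -129.4] 41.0
(120, 100) 335.7107 [ 83.1 153.6] 59.0
(430, 120) 371.73227 [  68.1 -239.2] 28.5
(330, 180) 380.76263 [ -13.4 -111.4] 41.0
(420, 240) 444.00366 [-115.8 -273. ] 5.1
```

Run:
```python
from h import *
f=np.load("w2.npz"); C=(f["K"],f["R"],f["t"]); d=f["d"]
v,u=np.mgrid[:384,:512]; P=(np.dstack([u,v,np.ones_like(u)])@np.linalg.inv(C[0]).T)*d[...,None]; W=(P-C[2])@C[1]
z=W[...,2]; np.set_printoptions(linewidth=200)
print(z[190:260:5,150:206:4].round()); m=(z>52)&(d>0)&(u<254)&(v<300)&(v>150); print(m.sum(), z[m].min(), np.percentile(z[m],[1,5]))
i=np.argsort(np.where(m,v,999).ravel())[:8]; print([(u.ravel()[k],v.ravel()[k],z.ravel()[k].round()) for k in i])
x=f["p"].astype(float); x=np.clip(x*2.2,0,255).astype(np.uint8)[150:300,110:400]
cv2.imwrite("pics/w2z.png",cv2.resize(x,None,fx=2.5,fy=2.5)[...,::-1])
p,ds=vision.get_image("scene"); cv2.imwrite("pics/s2.png",cv2.resize(p[130:260,170:350],None,fx=4,fy=4,interpolation=cv2.INTER_CUBIC)[...,::-1])
```

```text
[[ 49.  48.  50.  50.  49.  48.  48.  48.  49.  49.  49.  50.  49.  48.]
 [ 48.  49.  48.  48.  48.  50.  48.  50.  49.  49.  51.  48.  49.  50.]
 [ 49.  50.  49.  49.  48.  49.  49.  49.  50.  49.  49.  50.  48.  49.]
 [ 49.  48.  50.  49.  49.  48.  49.  48.  49.  50.  49.  48.  49.  49.]
 [ 49.  49.  50.  49.  50.  49.  47.  49.  49.  50.  48.  49.  49.  49.]
 [ 49.  49.  48.  50.  49.  48.  49.  49.  49.  49.  49.  48.  48.  49.]
 [ 50.  49.  48.  49.  89.  91.  92.  87.  85.  49.  49.  48.  49.  48.]
 [ 49.  48.  49.  98.  97.  98.  96.  93.  84.  48.  49.  50.  48.  49.]
 [ 49.  49. 104. 105. 104. 105. 101.  93.  86.  49.  50.  48.  48.  50.]
 [ 49. 110. 111. 111. 111. 107. 103.  95.  86.  49.  49.  49.  50.  50.]
 [117. 118. 117. 117. 114. 110. 103.  97.  87.  48.  49.  49.  49.  49.]
 [122. 122. 123. 120. 117. 111. 103.  97.  88.  49.  49.  48.  49.  49.]
 [127. 128. 126. 124. 119. 112. 106.  97.  90.  49.  50.  48.  50.  49.]
 [132. 130. 129. 124. 118. 113. 106. 100.  48.  49.  50.  48.  48. 246.]]
11175 82.74581631963696 [ 88.65523195 104.63408258]
[(np.int64(175), np.int64(216), np.float64(83.0)), (np.int64(174), np.int64(216), np.float64(84.0)), (np.int64(173), np.int64(216), np.float64(83.0)), (np.int64(172), np.int64(216), np.float64(84.0)), (np.int64(171), np.int64(216), np.float64(83.0)), (np.int64(176), np.int64(216), np.float64(83.0)), (np.int64(173), np.int64(217), np.float64(85.0)), (np.int64(178), np.int64(217), np.float64(87.0))]
```

View pics/s2.png

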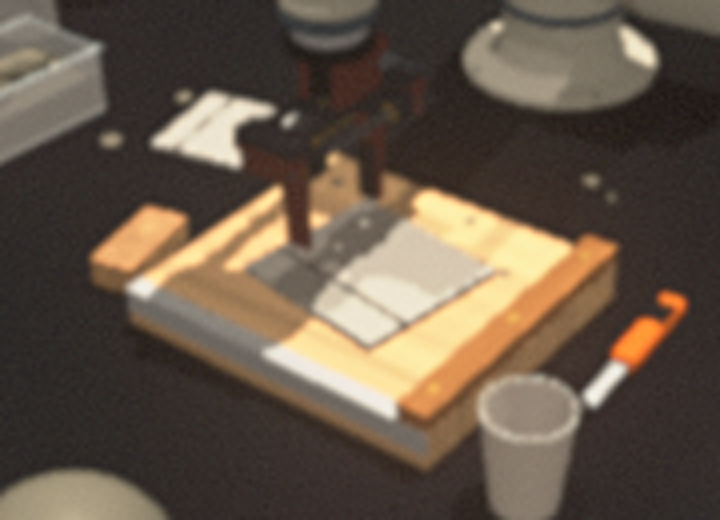

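The close scene view and the depth both show the fingertips hovering over the panel at z≈83 with the TCP at 64.5. So the tips end about 19 mm behind the reported TCP, not ahead of it. The panel has not moved. I'll back off and find the board by a guarded touch.

Run:
```python
from h import *
C=cam("scene")
for z in (45.5,83): print(z,wb(onplane([[245,191.5]],z,C)).round(0))
manip.movel(bw(0,-118,TZ),vel=150); st("back")
print(manip.movel(bw(0,-118,40),vel=100,guard=6)); st("a")
print(manip.movel(bw(0,-118,15),vel=15,guard=5)); st("touch")
```

```text
45.5 [[  9. -72.]]
83 [[ 50. -36.]]
back t 8.37 board [  -0.  -117.7] z 64.5 F [ 1.  -0.1  0.7] 87.8
False
a t 8.76 board [  -0.6 -117.4] z 39.2 F [-1.1  0.  -0.5] 87.4
True
touch t 9.88 board [  -0. -118.] z 22.2 F [-0.4  0.7  4.2] 87.7
```

The touch came at TCP z 22.2, so the tips really are about 19.5 mm above the reported TCP. I'll push at TCP z = 25.5, which leaves 3 mm of clearance.

```bash
sed -i 's/^TZ=.*/TZ=25.5/' h.py
python3 - <<'E'
from h import *
manip.movel(bw(0,-118,TZ),vel=60); st("up")
print(manip.movel(bw(2,-50,TZ),vel=40,guard=15)); st("pushed")
print(manip.movel(bw(2,-36,TZ),vel=12,guard=6)); st("fence")
manip.movel(bw(2,-50,TZ),vel=60)
manip.movel(bw(2,-60,90),vel=150); manip.reach(bw(-20,20,215),q(TH)); st("view")
snap("w3")
E
```

```text
up t 10.13 board [   0. -118.] z 25.5 F [ 0.  -0.3 -0.3] 87.7
False
pushed t 11.98 board [  2. -50.] z 25.5 F [-0.4 -0.7  0.2] 87.7
True
fence t 12.82 board [  2.  -40.4] z 25.1 F [ 1.1 -0.9  0.3] 88.0
view t 15.24 board [-20.2  19.9] z 214.1 F [-0.4  0.7  0.1] 87.4
```

View pics/w3.png

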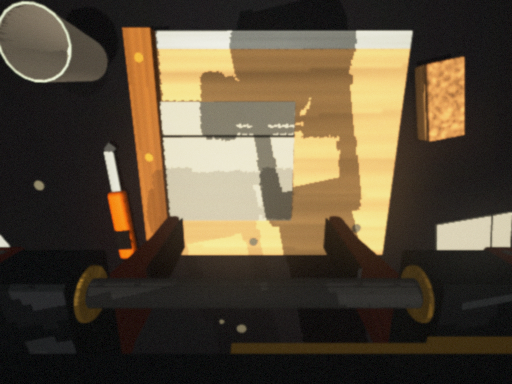

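The panel now lies parallel to the fence and against it, with its score line from (163,135) to (294,136), its near side at row ~219 and the edge at row ~31. Next is the x push, to about 8 mm short.

```bash
cat >> h.py <<'E'
def report(tag,edge,sc,foot,lf,near=None):
    f=np.load(tag+".npz"); C=(f["K"],f["R"],f["t"]); g=cv2.cvtColor(f["p"],cv2.COLOR_RGB2GRAY).astype(np.float32)
    e=line(g,*edge,r=4); s=line(g,*sc,r=2); P=lambda l,z: wb(onplane([l[0]-50*l[1],l[0]+50*l[1]],z,C))
    fo=line(g,*foot,r=4); l=line(g,*lf,r=4)
    for n,k,z in (("edge",e,42),("score",s,50),("foot",fo,42),("left",l,50))+((("near",line(g,*near,r=4),50),) if near else ()):
        print(n,P(k,z).round(1).tolist(),k[2],k[3].round(2))
E
python3 - <<'E'
from h import *
report("w3",((162,31),(408,31)),((166,135.5),(292,136)),((158,40),(168,240)),((161.5,105),(168,215)),((171,219),(290,220)))
E
```

```text
edge [[139.9, 24.8], [140.0, -87.6]] 80 0.07
score [[25.2, 113.8], [21.9, -7.0]] 54 0.32
foot [[95.8, 130.3], [-23.0, 132.2]] 38 0.23
left [[52.9, 130.2], [-71.9, 129.8]] 76 0.19
near [[-89.6, 129.7], [-85.1, -1.9]] 32 0.21
```

```bash
python3 - <<'E'
s=open('h.py').read()
s=s.replace('        e=np.abs(e) if','        if sign==2: e=np.median(v)-cv2.GaussianBlur(v[None],(0,0),3).ravel()\n        elif sign==0: e=np.abs(e)\n        else: e=e*sign\n        #').replace("s=line(g,*sc,r=2)","s=line(g,*sc,r=4,sign=2)")
open('h.py','w').write(s)
E
python3 - <<'E'
from h import *
report("w3",((162,31),(408,31)),((166,135.5),(292,136)),((158,40),(168,240)),((161.5,105),(168,215)),((171,219),(290,220)))
manip.reach(bw(-115,45,90),q(TH)); st("above")
manip.movel(bw(-115,45,TZ),vel=120); st("down")
print(manip.movel(bw(-20,45,TZ),vel=50,guard=15)); st()
print(manip.movel(bw(11.5,45,TZ),vel=30,guard=15)); st("pushed")
manip.hold(.2); snap("w4")
E
```

```text
edge [[139.9, 24.8], [140.0, -87.6]] 80 0.07
score [[23.5, 126.9], [23.7, 6.0]] 77 0.11
foot [[95.8, 130.3], [-23.0, 132.2]] 38 0.23
left [[52.9, 130.2], [-71.9, 129.8]] 76 0.19
near [[-89.6, 129.7], [-85.1, -1.9]] 32 0.21
above t 15.97 board [-114.2   45. ] z 91.1 F [-0.1  0.   1. ] 87.5
down t 16.66 board [-114.3   45.1] z 26.4 F [ 0.4 -0.2  0.4] 88.3
False
 t 18.71 board [-20.  45.] z 25.4 F [-1.6 -0.5  0.5] 87.9
False
pushed t 19.91 board [11.7 45. ] z 25.6 F [-0.3  0.7  0.4] 87.7
```

View pics/w4.png

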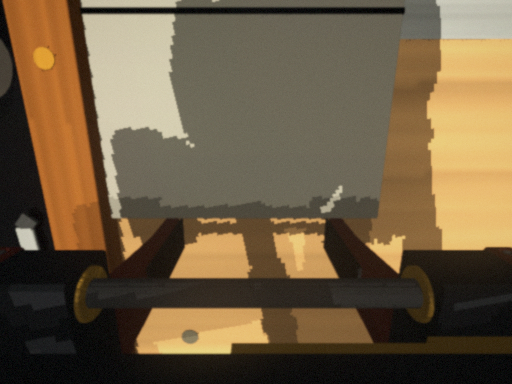

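The panel tracked the push squarely. Its score line is at row ~11, columns 83-403, and the board edge is just out of view.

Run:
```python
from h import *
f=np.load("w4.npz"); C=(f["K"],f["R"],f["t"]); g=cv2.cvtColor(f["p"],cv2.COLOR_RGB2GRAY).astype(np.float32)
s=line(g,(88,10.5),(398,10.5),r=4,sign=2); print(wb(onplane([s[0]-150*s[1],s[0]+150*s[1]],50,C)).round(1),s[2:])
manip.movel(bw(-5,45,TZ),vel=60); manip.movel(bw(-20,45,90),vel=150); manip.reach(bw(30,40,215),q(TH)); manip.hold(.2); st()
snap("w5")
```

```text
[[132.5 135.3]
 [132.3 -12.1]] (76, np.float32(0.17613146))
 t 21.98 board [29.  39.9] z 212.5 F [ 0.1 -0.7 -0. ] 87.8
```

View pics/w5.png

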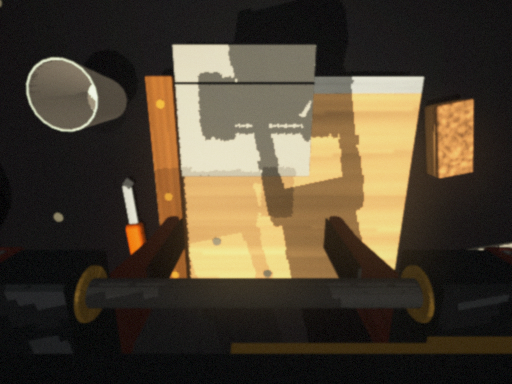

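The strip now overhangs. The score is at row ~82.5 and the steel edge at row ~76.5 (columns 318-422). I'll measure the remaining gap.

```bash
cat > m.py <<'E'
from h import *
def meas(tag,edge,sc,lf,rt,foot):
    f=np.load(tag+".npz"); C=(f["K"],f["R"],f["t"]); g=cv2.cvtColor(f["p"],cv2.COLOR_RGB2GRAY).astype(np.float32)
    e=line(g,*edge,r=4,sign=0); s=line(g,*sc,r=4,sign=2); l=line(g,*lf,r=3); r=line(g,*rt,r=3); fo=line(g,*foot,r=4)
    print("score ends",wb(onplane([inter(s,l),inter(s,r)],50,C)).round(1).tolist(),s[2:])
    print("edge",wb(onplane([edge[0]+0*e[0],e[0]],42,C))[1:].round(1),wb(onplane([e[0]-50*e[1],e[0]+50*e[1]],42,C)).round(1).tolist(),e[2:])
    print("left",wb(onplane([l[0]-40*l[1],l[0]+40*l[1]],50,C)).round(1).tolist(),l[2:]); print("foot",wb(onplane([fo[0]-20*fo[1],fo[0]+20*fo[1]],42,C)).round(1).tolist(),fo[2:])
E
python3 - <<'E'
from m import *
meas("w5",((320,77),(420,77)),((178,82.5),(313,83)),((173,46),(181,172)),((316,46),(309,172)),((182,180),(187,235)))
E
```

```text
score ends [[132.3, 130.1], [132.3, -29.1]] (80, np.float32(0.07597794))
edge [[140.2 -95.2]] [[140.3, -37.0], [140.1, -153.5]] (80, np.float32(0.009375))
left [[146.8, 130.2], [56.7, 130.0]] (80, np.float32(0.14807153))
foot [[-2.8, 129.8], [-59.4, 129.6]] (65, np.float32(0.22111046))
```

The score is 7.8 mm short of the edge and parallel to it, and the left side is at the fence. The final push goes to TCP x = 19.4.

Run:
```python
from m import *
manip.reach(bw(-15,45,90),q(TH)); manip.movel(bw(-5,45,TZ),vel=100)
manip.movel(bw(8,45,TZ),vel=40)
print(manip.movel(bw(19.4,45,TZ),vel=15,guard=15)); manip.hold(.2); st("pushed")
manip.movel(bw(5,45,TZ),vel=60); manip.movel(bw(-10,45,90),vel=150); manip.reach(bw(30,40,215),q(TH)); manip.hold(.3); st()
snap("w6")
meas("w6",((320,77),(420,77)),((178,77),(313,77)),((173,42),(181,166)),((316,42),(309,166)),((182,180),(187,235)))
```

```text
False
pushed t 25.0 board [19.5 45. ] z 25.5 F [-1.3  0.   2. ] 87.4
 t 26.88 board [29.4 40. ] z 213.5 F [ 0.2 -0.5 -0.7] 87.8
score ends [[140.3, 130.1], [140.2, -29.1]] (77, np.float32(0.051948268))
edge [[140.2 -99.9]] [[139.9, -41.5], [140.4, -158.4]] (80, np.float32(0.06901212))
left [[152.8, 130.2], [63.3, 130.0]] (80, np.float32(0.1391737))
foot [[17.6, 129.8], [-37.4, 129.8]] (64, np.float32(0.23684998))
```

View pics/w6.png

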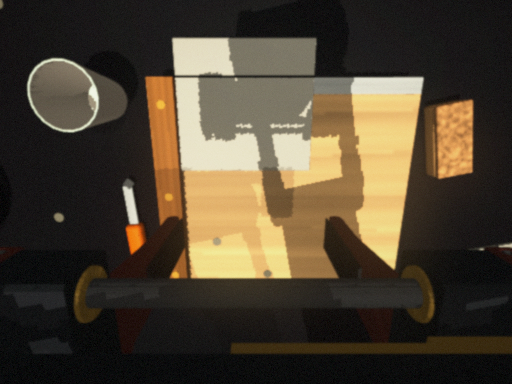

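The score line now meets the steel edge at row ~77, from column 176 to 315, and the panel is against the fence. The cup, knife and block haven't moved. I'm handing in.

Run:
```python
from h import *
workorder.finish_job(); st()
```

```text
the job is handed in; nothing more can be done
the job is handed in; nothing more can be done
```

I slid the larger panel into place with the open fingertips, first in +y to the fence and then in +x in two pushes. I handed the job in at about 27 s, with the gripper well clear above the board.

**Last check (wrist camera, board frame):**

| Measurement | Target | Measured |
|---|---|---|
| Score line ends, x | 140 mm (edge measured at 139.9–140.4 mm) | 140.3 mm and 140.2 mm |
| Panel's left side, y | 130 mm (fence foot measured at 129.8 mm) | 130.0–130.2 mm |

The score line and edge directions differ by less than about 0.005 rad. The cup, knife and block near the board look unmoved in the last wrist picture. I did not take a new picture of the other bystanders, but the arm never went near them.

**What disagreed:**
- **Fingertip position:** the tips turned out to be about 19.5 mm behind the reported TCP, not 19 mm ahead as stated. My first push therefore passed above the panel without touching it. I spotted this in the depth and scene images, confirmed it with a guarded touch on the board, and corrected the height.
- **Line fits:** the fit to the panel's far side in the first picture was spoiled by shadows. An early score-line fit was also poor, so I changed it to follow the centre of the dark line.

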